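# Rack the sanding drums by thickness

### The job

Put the four sanding drums away on the rack board: stand each one upright in the middle of its own pencilled circle, in order of thickness, with the thickest next to the upright end stop and the thinnest at the far end of the row. Leave the glue bottle standing where it is.

Things in the scene. Friction and masses are not known exactly. Their poses are not given: they have to be found in the camera images.
- drum_24: The thinnest of four loose sanding drums standing on the bench: an upright red-brown cylinder 24 mm in diameter and 76 mm tall, with a grey top and a small black bore mark. Origin: centre of its flat underside, z up along its axis; its yaw means nothing.
- drum_36: The second thinnest of four loose sanding drums standing on the bench: an upright red-brown cylinder 36 mm in diameter and 76 mm tall, with a grey top and a small black bore mark. Origin: centre of its flat underside, z up along its axis; its yaw means nothing.
- drum_48: The second thickest of four loose sanding drums standing on the bench: an upright red-brown cylinder 48 mm in diameter and 76 mm tall, with a grey top and a small black bore mark. Origin: centre of its flat underside, z up along its axis; its yaw means nothing.
- drum_60: The thickest of four loose sanding drums standing on the bench: an upright red-brown cylinder 60 mm in diameter and 76 mm tall, with a grey top and a small black bore mark. Origin: centre of its flat underside, z up along its axis; its yaw means nothing.
- mark_1: Circle 1 of four alike, in a straight row on the fixed plywood rack board: 66 mm across, dark outline and centre dot, flat, 70 mm apart centre to centre; 1 and 4 are the outer ones. Origin: its centre, on the board's top, 18 mm above the bench; y along the row to higher numbers, x across, z up. The board is 100 x 380 mm, centred on the row.
- mark_2: Circle 2 of four alike, in a straight row on the fixed plywood rack board: 66 mm across, dark outline and centre dot, flat, 70 mm apart centre to centre; 1 and 4 are the outer ones. Origin: its centre, on the board's top, 18 mm above the bench; y along the row to higher numbers, x across, z up. The board is 100 x 380 mm, centred on the row.
- mark_3: Circle 3 of four alike, in a straight row on the fixed plywood rack board: 66 mm across, dark outline and centre dot, flat, 70 mm apart centre to centre; 1 and 4 are the outer ones. Origin: its centre, on the board's top, 18 mm above the bench; y along the row to higher numbers, x across, z up. The board is 100 x 380 mm, centred on the row.
- mark_4: Circle 4 of four alike, in a straight row on the fixed plywood rack board: 66 mm across, dark outline and centre dot, flat, 70 mm apart centre to centre; 1 and 4 are the outer ones. Origin: its centre, on the board's top, 18 mm above the bench; y along the row to higher numbers, x across, z up. The board is 100 x 380 mm, centred on the row.
- end_stop: Upright end stop: a dark wooden block 60 mm tall, 16 mm thick along the row, 84 mm wide across it, fixed on the rack board at either end, its centre 58 mm beyond the outermost circle (mark_1 or mark_4). A low amber block, 20 mm tall, is fixed likewise at the other end. Origin: centre of its underside; z up.
- glue_bottle: A white glue bottle with a blue label and an orange cap, 50 mm in diameter and 120 mm tall, standing loose on the bench among the drums; it is to be left alone. Origin: centre of its underside; z up. All other loose bits lying near the drums are lower than 25 mm.
Not all that is in view belongs to the job. What is shaped like the drum_36 but yellow is not meant.

How it is judged:
By the outcome, as a careful person would: the job done as asked, in the order asked, and still so for the second after the job is handed in, with the robot touching nothing.
It also fails if it takes over 125 s, if anything falls off the work surface, if the arm or the gripper's body presses on something with over 40 N, if the wrist force passes 120 N, or if a joint passes its speed limit or range.

### The arm

A 6-joint arm with a two-finger parallel gripper is mounted at the origin on the work surface. World frame = base frame: x ahead of the robot, y to its left, z up, the work surface at z = 0. Lengths are in m, angles in rad, forces in N, time in s.
With the tool pointing down it reaches from about 0.25 to 0.775 m from the base axis. Payload 4 kg.
Tool frame: the origin (TCP) lies at the very end of the fingers, on their centre line; the grasp point (between the pads) lies 19 mm behind it; z points along the fingers, y is the line along which they close (so a half turn about z gives the same grasp; the last joint's range is limited). The gripper opens to 85 mm and grips with 20 to 120 N. Pads are 22 mm wide; open, the fingers measure 114 mm over their backs; the gripper's body (76 mm by 85 mm) begins 54 mm behind the grasp point. The pads swing forward as they close: fully open they stand 13 mm farther back than shut.
Start: joints at [1.232, 0.087, 1.371, -0, 1.684, -0.103], TCP at [0.128, 0.535, 0.231] pointing down, gripper open.
Joint ranges: [-3.1, 3.1], [-0.76, 2.03], [0.27, 2.55], [-1.08, 4.22], [0.17, 2.65], [-2.57, 2.57]. Speed limits (rad/s): [2.79, 2.79, 3.14, 3.14, 3.14, 3.14].

### API

Orientations are given as a unit quaternion [w, x, y, z].
In Python, from cell import manip, vision gives the robot as it stands. The module is installed in compiled form; this text tells all that it offers.
- The arm moves only by the tool servo_tool, never from a script. Its argument "motion" is text: rows parted by semicolons, each of 7 numbers parted by spaces: the finger opening in mm, from 0 to 85.4, then the shift along the world's x, y, z in mm, then the turn, a rotation vector about the world's x, y, z in rad. In form: fingers x y z rx ry rz; .... A call has 1 to 20 rows; each row is the pose to reach, as a shift and turn from the pose commanded when the call began; what a row does not reach only later rows make up. A row lasts 1/8 s, in which the tool goes at most 62.5 mm and 10.7 degrees, less where a joint would pass 70% of its speed; a pose out of reach is approached as far as the arm can. A call with a gripper value outside its range is refused whole. The fingers move at their own pace and stop on an object; the grip force is fixed at half the most. Time passes only in rows, so rows that repeat a pose let the fingers close. It gives the time, the measured TCP pose, the force, the opening and the grip force at its end, in the units of the state.
- manip.state(): the state, without advancing time (a new reading comes with each control period).
- vision.camera(name): name is "scene" or "side" or "wrist"; returns a dict with "pixels" (400x640x3 uint8, red, green, blue), "mtx" (3x3 intrinsics, pixels), "world_to_cam" (4x4, takes a point from world to camera coordinates). Camera axes: x right, y up, looking along -z (the intrinsics and any distortion apply to the point x, -y, -z); pixel columns grow to the right and rows downward; lengths in m; the calibration is good to about 2 mm. A picture is of the moment at which its call begins. There is no depth.
- manip.close_job(): hands the job in; it is judged then, once.
The state is a dict: "t": time; "joints": joint angles; "dq": joint speeds; "effort": joint torques, N m; "tool_pos": TCP position; "tool_rot": TCP orientation; "wrist_force": force on the tool from outside, world axes, zero at the start; "ft_torque": the same for the moment, N m; "opening": finger opening in m; "grip_force": force on a finger pad.
Only numpy, scipy, OpenCV 4.12 (cv2) and the standard library are available. Lean on these libraries where they do the work, as an engineer would, in place of code of your own. Each camera call takes 0.05 s, during which the arm holds its last target. There are 200 camera calls.

## Working session

There is one attempt and no reset: what is moved stays moved. The work goes in short steps, Python scripts to look and compute and a tool call to move; the robot and the scene stay as the last step left them, time stands still between calls to the robot, and variables do not carry over. Pictures are saved under pics/ and viewed, at most 14 in all, crops included, and the job is handed in when it is done.

Besides the shell and the picture viewer there is one more tool, called after "Emit:" as a command line: name --argument value ..., lists and objects as JSON in quotes. servo_tool: Moves the arm, as the interface text tells. Its arguments: {"type":"object","properties":{"motion":{"type":"string"}},"required":["motion"]}

```bash
mkdir -p pics; python3 - <<'E'
from cell import manip, vision
import cv2,numpy as np
s=manip.state();print(s)
for n in("scene","side"):
    c=vision.camera(n);cv2.imwrite(f"pics/{n}0.png",c["pixels"][:,:,::-1]);np.savez(f"{n}0.npz",**{k:c[k] for k in("pixels","mtx","world_to_cam")});print({k:(v if k!="pixels" else 0) for k,v in c.items()})
E
```

```text
{'t': 0.0, 'joints': array([ 1.23188027e+00,  8.80196127e-02,  1.37232533e+00,  1.99316114e-05,
        1.68360226e+00, -1.03107142e-01]), 'dq': array([-5.63951150e-04,  2.53536833e-05,  1.26151274e-04, -3.37260305e-04,
       -8.14157451e-04, -1.10281097e-03]), 'effort': array([-1.60978685e-03, -3.51894522e+01, -3.13256693e+01, -4.67203627e-04,
        1.14232113e-02, -1.15014473e-05]), 'tool_pos': array([0.12832544, 0.53428829, 0.23006777]), 'tool_rot': array([-2.67741181e-04,  1.17630291e-01,  9.93056760e-01, -1.14646777e-03]), 'wrist_force': array([-0.05566936,  0.13988614, -0.14640624]), 'ft_torque': array([-0.02092357, -0.00422981,  0.03063563]), 'grip_force': 0.0, 'opening': 0.08556237663497683}
{'pixels': 0, 'mtx': array([[391.20161989,   0.        , 326.06982614],
       [  0.        , 391.20161989, 197.43365751],
       [  0.        ,   0.        ,   1.        ]]), 'world_to_cam': array([[ 0.52599508,  0.85041805, -0.01087717, -0.23057255],
       [-0.70879001,  0.44539294,  0.54703003,  0.34798923],
       [ 0.47004882, -0.28002548,  0.83704232, -1.19490737],
       [ 0.        ,  0.        ,  0.        ,  1.        ]])}
{'pixels': 0, 'mtx': array([[401.15039131,   0.        , 318.74560115],
       [  0.        , 401.15039131, 205.87373574],
       [  0.        ,   0.        ,   1.        ]]), 'world_to_cam': array([[-0.86832163, -0.49561243, -0.01964356,  0.44916025],
       [ 0.36656121, -0.66789425,  0.64772691, -0.25038844],
       [-0.33414133,  0.55523471,  0.76161932, -0.64139861],
       [ 0.        ,  0.        ,  0.        ,  1.        ]])}
```

View pics/scene0.png

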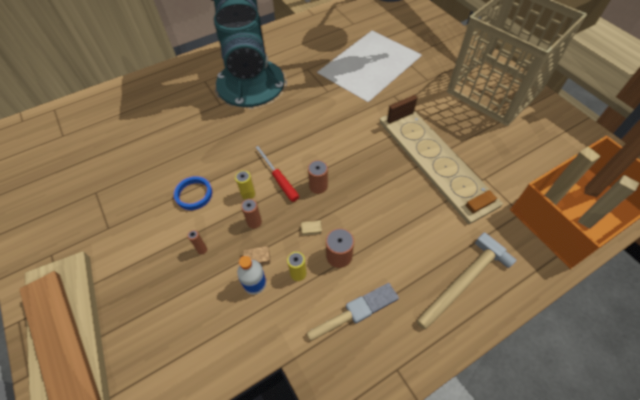

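View pics/side0.png

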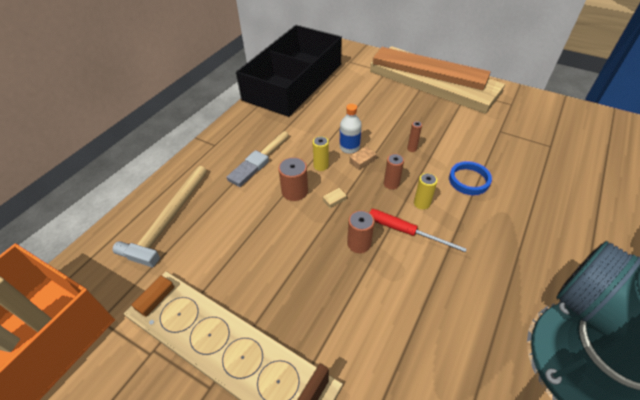

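The scene view shows the four red-brown drums with bores near (318,165), (340,240), (249,206) and (194,235). The circles run from (413,131) by the dark stop to (463,187) by the amber block. The side view agrees: drums at (361,219), (293,166), (395,158), (416,125), circles from (278,381) to (180,315). Next I measure them.

```bash
cat > h.py <<'E'
import numpy as np,cv2
def ray(c,uv,z):
    M=c["world_to_cam"];K=c["mtx"];R=M[:3,:3];o=-R.T@M[:3,3]
    d=np.linalg.inv(K)@[uv[0],uv[1],1];d=R.T@(d*[1,-1,-1]);return o+d*(z-o[2])/d[2]
def proj(c,p):
    q=c["world_to_cam"]@np.append(p,1);q=c["mtx"]@(q[:3]*[1,-1,-1]);return q[:2]/q[2]
def dark(c,uv,r):
    "dark-spot centroid in window, relative to the local bright level"
    g=cv2.cvtColor(c["pixels"],cv2.COLOR_RGB2GRAY).astype(float);u,v=np.round(uv).astype(int)
    w=g[v-r:v+r+1,u-r:u+r+1];k=np.clip(w.min()+.6*(np.median(w)-w.min())-w,0,None)
    y,x=np.mgrid[v-r:v+r+1,u-r:u+r+1];return np.array([(k*x).sum(),(k*y).sum()])/k.sum()
E
python3 - <<'E'
from h import *
A=dict(np.load("scene0.npz"));B=dict(np.load("side0.npz"))
D={'36?':((249,204),(395,158)),'24?':((194,233),(416,125)),'48?':((318,165),(361,219)),'60?':((340,239),(293,166))}
for n,(a,b) in D.items():
    a2,b2=dark(A,a,3),dark(B,b,3);print(n,a2.round(1),b2.round(1),ray(A,a2,.076)[:2].round(4),ray(B,b2,.076)[:2].round(4))
for n,a,b in(('m1',(413,131),(278,381)),('m2',(428,148),(242,357)),('m3',(447,167),(210,335)),('m4',(463,187),(180,315))):
    a2,b2=dark(A,a,3),dark(B,b,3);print(n,a2.round(1),b2.round(1),ray(A,a2,.018)[:2].round(4),ray(B,b2,.018)[:2].round(4))
for n,a,b in(('bottlecap',(245,262),(351,109)),):print(n,ray(A,a,.12),ray(B,b,.12))
for n,a,b in(('yel1',(243,176),(428,177)),('yel2',(296,258),(320,140))):print(n,ray(A,a,.076),ray(B,b,.076))
f=lambda c,x0,y0,w,h,s:cv2.resize(c["pixels"][y0:y0+h,x0:x0+w,::-1],None,fx=s,fy=s,interpolation=cv2.INTER_CUBIC)
cv2.imwrite("pics/z.png",np.hstack([f(A,180,140,190,150,4)]))
E
```

```text
36? [248.4 204.7] [395.5 158.5] [ 0.4438 -0.2046] [ 0.4465 -0.2058]
24? [192.1 233.9] [417.  123.5] [ 0.4465 -0.3371] [ 0.4487 -0.3381]
48? [317.2 167.2] [361.2 219.4] [ 0.4356 -0.0217] [ 0.4384 -0.0232]
60? [339.5 239.9] [292.1 166. ] [ 0.6237 -0.0808] [ 0.6266 -0.0821]
m1 [412.2 130.4] [277.9 381.1] [0.4262 0.2818] [0.429  0.2805]
m2 [428.1 147.6] [242.1 357. ] [0.4958 0.279 ] [0.4992 0.2777]
m3 [445.1 166.1] [209.2 334.6] [0.5661 0.2757] [0.5693 0.2748]
m4 [463.3 185.9] [178.8 313.8] [0.6364 0.2724] [0.6393 0.2716]
bottlecap [ 0.58628375 -0.27101531  0.12      ] [ 0.58120684 -0.26101451  0.12      ]
yel1 [ 0.36565373 -0.18096949  0.076     ] [ 0.36795391 -0.18653827  0.076     ]
yel2 [ 0.61135055 -0.17780638  0.076     ] [ 0.61618745 -0.18192825  0.076     ]
```

View pics/z.png

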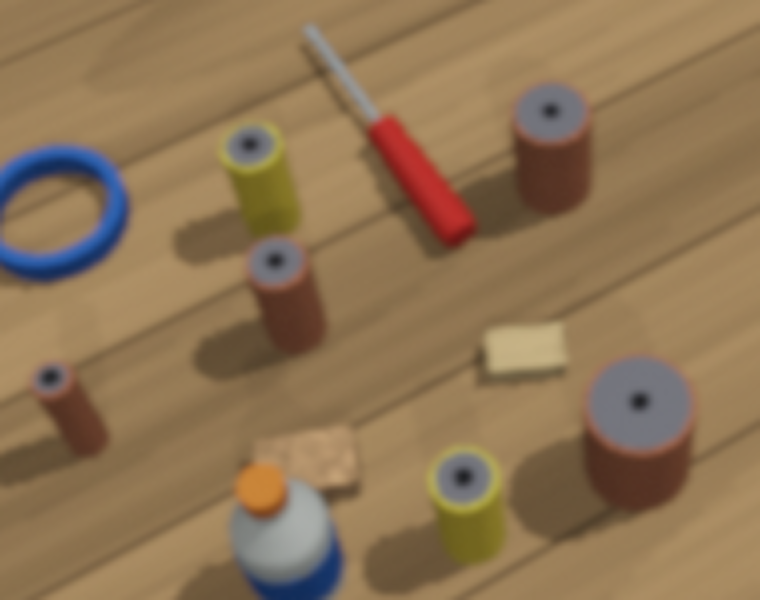

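The crop confirms the bores, and the two views agree to about 3 mm, so I average them: d60 (625,-81.5), d48 (437,-22.5), d36 (445,-205), d24 (447.5,-337.5). The marks from the stop outward are (427.5,281), (497.5,278.5), (567.5,275.5) and (638,272). Each bore is consistent with z = 76, the mark spacing is 70 mm, and everything is in reach. I close the fingers across the row.

Emit:
servo_tool --motion "85 40 -70 0 0 0 0.1; 85 70 -120 -20 0 0 0.19; 85 100 -170 -40 0 0 0.19; 85 130 -230 -60 0 0 0.19; 85 160 -290 -60 0 0 0.19; 85 190 -340 -60 0 0 0.19; 85 220 -390 -60 0 0 0.19; 85 250 -450 -60 0 0 0.19; 85 280 -500 -60 0 0 0.19; 85 300 -540 -60 0 0 0.19; 85 309 -557 -60 0 0 0.19; 85 309 -557 -60 0 0 0.19; 85 309 -557 -60 0 0 0.19; 85 309 -557 -60 0 0 0.19"

```text
t: 1.85
tool_pos: [0.437, -0.0208, 0.1714]
tool_rot: [0.0, 0.022, 1.0, 0.0]
wrist_force: [-0.4, -0.7, 0.5]
opening: 0.0852
grip_force: 0.0
```

```bash
python3 - <<'E'
from cell import manip, vision
from h import *
c=vision.camera("wrist");im=c["pixels"][:,:,::-1].copy()
for p in((.437,-.0225,.076),):
    print(proj(c,p));cv2.drawMarker(im,tuple(int(x) for x in proj(c,p)),(0,255,0),0,8)
cv2.imwrite("pics/w1.png",im);print(manip.state()["tool_pos"], c["mtx"])
a=dark(c,proj(c,(.437,-.0225,.076)),20);print(a,ray(c,a,.076))
E
```

```text
[317.68726618 196.52569266]
[ 0.43709838 -0.0208819   0.17144721] [[348.57824689   0.         320.66989086]
 [  0.         348.57824689 194.88216099]
 [  0.           0.           1.        ]]
[318.23515579 199.00164609] [ 0.4388906 -0.0221903  0.076    ]
```

View pics/w1.png

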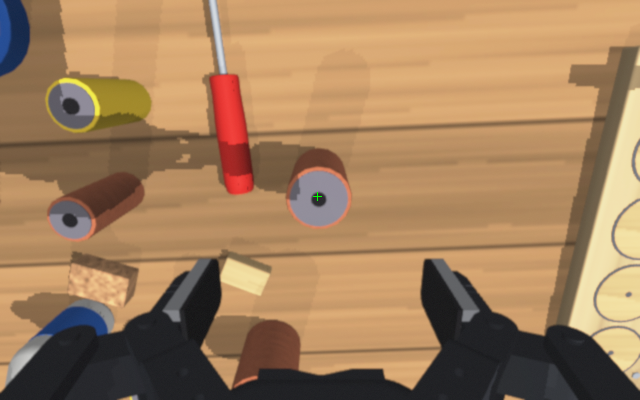

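Wrist view: the drum_48 bore at (318,199) casts to (439,-22), which matches. The fingers straddle it cleanly, so I descend and grip.

Emit:
servo_tool --motion "85 0 -1 -30 0 0 0; 85 0 -1 -60 0 0 0; 85 0 -1 -90 0 0 0; 85 0 -1 -115 0 0 0; 85 0 -1 -132 0 0 0; 85 0 -1 -142 0 0 0; 85 0 -1 -142 0 0 0; 40 0 -1 -142 0 0 0; 40 0 -1 -142 0 0 0; 40 0 -1 -142 0 0 0; 40 0 -1 -142 0 0 0; 40 0 -1 -142 0 0 0; 40 0 -1 -142 0 0 0; 40 0 -1 -142 0 0 0"

```text
t: 3.65
tool_pos: [0.4386, -0.0234, 0.0305]
tool_rot: [0.001, 0.023, 1.0, -0.0]
wrist_force: [-0.0, -0.2, 5.6]
opening: 0.0473
grip_force: 61.6
```

Emit:
servo_tool --motion "40 0 0 20 0 0 0; 40 0 0 50 0 0 0; 40 0 0 80 0 0 0; 40 2 10 105 0 0 0; 40 8 40 110 0 0 0; 40 16 80 110 0 0 0; 40 24 120 110 0 0 0; 40 32 160 110 0 0 0; 40 40 200 110 0 0 0; 40 48 240 110 0 0 0; 40 55 275 110 0 0 0; 40 59 294 110 0 0 0; 40 60 301 110 0 0 0; 40 60 301 110 0 0 0; 40 60 301 110 0 0 0"

```text
t: 5.52
tool_pos: [0.4975, 0.2767, 0.1394]
tool_rot: [-0.0, 0.023, 1.0, -0.0]
wrist_force: [-0.7, 0.7, -1.2]
opening: 0.0473
grip_force: 61.9
```

```bash
python3 - <<'E'
from cell import manip, vision
s=manip.state();print(s["tool_pos"],s["opening"],s["wrist_force"])
E
```

```text
[0.49746196 0.2767085  0.13935462] 0.047283992736904215 [-0.66912015  0.65432016 -1.21662344]
```

Emit:
servo_tool --motion "40 0 1 -20 0 0 0; 40 0 1 -45 0 0 0; 40 0 1 -65 0 0 0; 40 0 1 -80 0 0 0; 40 0 1 -87 0 0 0; 40 0 1 -90 0 0 0; 40 0 1 -91.5 0 0 0; 40 0 1 -91.5 0 0 0; 40 0 1 -91.5 0 0 0"

```text
t: 6.65
tool_pos: [0.498, 0.279, 0.0486]
tool_rot: [0.001, 0.023, 1.0, 0.0]
wrist_force: [0.7, -0.5, 1.2]
opening: 0.0473
grip_force: 61.9
```

Essentially seated. Lower half a millimetre, release, rise, and go to drum_60 (625,-81.5).

Emit:
servo_tool --motion "40 0 0 -0.5 0 0 0; 40 0 0 -0.5 0 0 0; 56 0 0 -0.5 0 0 0; 70 0 0 -0.5 0 0 0; 85 0 0 -0.5 0 0 0; 85 0 0 -0.5 0 0 0; 85 0 0 -0.5 0 0 0; 85 0 0 15 0 0 0; 85 0 0 40 0 0 0; 85 0 0 80 0 0 0; 85 0 0 115 0 0 0; 85 0 0 120 0 0 0; 85 0 0 120 0 0 0; 85 0 0 120 0 0 0"

```text
t: 8.4
tool_pos: [0.4966, 0.2784, 0.166]
tool_rot: [-0.002, 0.023, 1.0, -0.001]
wrist_force: [0.2, -0.1, 0.6]
opening: 0.0851
grip_force: 0.0
```

```bash
python3 - <<'E'
from cell import manip, vision
from h import *
s=manip.state();print(s["tool_pos"])
for n,g in(("scene",None),("side",None)):
    c=vision.camera(n);cv2.imwrite(f"pics/{n}1.png",c["pixels"][:,:,::-1])
    a=dark(c,dark(c,proj(c,(.4975,.2785,.094)),5),3);print(n,a,ray(c,a,.094))
E
```

```text
[0.49660512 0.27839183 0.1660385 ]
scene [434.37604457 127.2005571 ] [0.49528904 0.2790218  0.094     ]
side [233.53784506 338.95992876] [0.49835641 0.27867767 0.094     ]
```

View pics/side1.png

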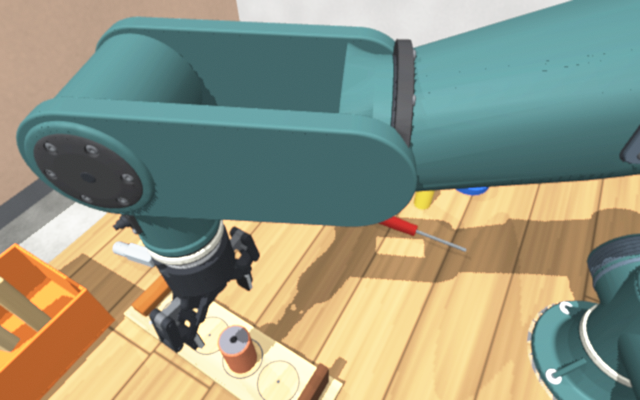

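Side view: drum_48 stands on circle 2 at (236,345). It measures (497,279), within 1 mm of the mark. Next is drum_60.

Emit:
servo_tool --motion "85 8 -20 0 0 0 0; 85 21 -60 0 0 0 0; 85 38 -105 0 0 0 0; 85 55 -155 0 0 0 0; 85 72 -205 0 0 0 0; 85 90 -255 0 0 0 0; 85 107 -300 0 0 0 0; 85 120 -340 0 0 0 0; 85 127 -358 0 0 0 0; 85 128 -360 0 0 0 0; 85 128 -360 -30 0 0 0; 85 128 -360 -50 0 0 0; 85 128 -360 -50 0 0 0; 85 128 -360 -50 0 0 0"

```text
t: 10.25
tool_pos: [0.6258, -0.0806, 0.1186]
tool_rot: [0.001, 0.022, 1.0, 0.0]
wrist_force: [0.2, 0.1, 0.2]
opening: 0.0855
grip_force: 0.0
```

Emit:
servo_tool --motion "85 -0.5 -1 -25 0 0 0; 85 -0.5 -1 -50 0 0 0; 85 -0.5 -1 -70 0 0 0; 85 -0.5 -1 -83 0 0 0; 85 -0.5 -1 -90 0 0 0; 85 -0.5 -1 -90 0 0 0; 50 -0.5 -1 -90 0 0 0; 50 -0.5 -1 -90 0 0 0; 50 -0.5 -1 -90 0 0 0; 50 -0.5 -1 -90 0 0 0; 50 -0.5 -1 -90 0 0 0; 50 -0.5 -1 -90 0 0 0"

```text
t: 11.75
tool_pos: [0.626, -0.0823, 0.0292]
tool_rot: [0.001, 0.023, 1.0, -0.0]
wrist_force: [0.4, -0.4, 5.2]
opening: 0.0588
grip_force: 64.9
```

Emit:
servo_tool --motion "50 0 0 20 0 0 0; 50 0 0 50 0 0 0; 50 0 0 80 0 0 0; 50 -6 10 105 0 0 0; 50 -22 40 110 0 0 0; 50 -44 80 110 0 0 0; 50 -66 120 110 0 0 0; 50 -87 160 110 0 0 0; 50 -109 200 110 0 0 0; 50 -131 240 110 0 0 0; 50 -153 280 110 0 0 0; 50 -174 320 110 0 0 0; 50 -190 350 110 0 0 0; 50 -197 362 110 0 0 0; 50 -197.5 363 110 0 0 0; 50 -197.5 363 110 0 0 0; 50 -197.5 363 110 0 0 0"

```text
t: 13.88
tool_pos: [0.4281, 0.2798, 0.1378]
tool_rot: [0.0, 0.024, 1.0, -0.0]
wrist_force: [-0.5, 0.4, -2.4]
opening: 0.0593
grip_force: 65.1
```

Emit:
servo_tool --motion "50 0 0.5 -20 0 0 0; 50 0 0.5 -45 0 0 0; 50 0 0.5 -65 0 0 0; 50 0 0.5 -80 0 0 0; 50 0 0.5 -87 0 0 0; 50 0 0.5 -90 0 0 0; 50 0 0.5 -91.5 0 0 0; 50 0 0.5 -92 0 0 0; 50 0 0.5 -92 0 0 0; 62 0 0.5 -92 0 0 0; 74 0 0.5 -92 0 0 0; 85 0 0.5 -92 0 0 0; 85 0 0.5 -92 0 0 0; 85 0 0.5 -92 0 0 0; 85 0 0.5 -75 0 0 0; 85 0 0.5 -50 0 0 0; 85 0 0.5 -10 0 0 0; 85 0 0.5 20 0 0 0; 85 0 0.5 30 0 0 0; 85 0 0.5 30 0 0 0"

```text
t: 16.38
tool_pos: [0.4278, 0.2814, 0.1686]
tool_rot: [0.001, 0.023, 1.0, 0.0]
wrist_force: [-0.1, -0.2, -0.4]
opening: 0.0853
grip_force: 0.0
```

```bash
python3 - <<'E'
from cell import manip, vision
from h import *
for n in("scene","side"):
    c=vision.camera(n);cv2.imwrite(f"pics/{n}2.png",c["pixels"][:,:,::-1])
    for p in((.4275,.281,.094),(.4975,.2785,.094),(.445,-.205,.076)):
        a=dark(c,dark(c,proj(c,p),5),3);print(n,a.round(1),ray(c,a,p[2]).round(4))
E
```

```text
scene [416.9 109.5] [0.4247 0.2813 0.094 ]
scene [435. 127.] [0.4956 0.2807 0.094 ]
scene [248.3 204.7] [ 0.4438 -0.2046  0.076 ]
side [272.8 364.7] [0.428  0.2812 0.094 ]
side [239.6 342.2] [0.4878 0.2782 0.094 ]
side [395.  166.6] [ 0.4379 -0.1827  0.076 ]
```

View pics/side2.png

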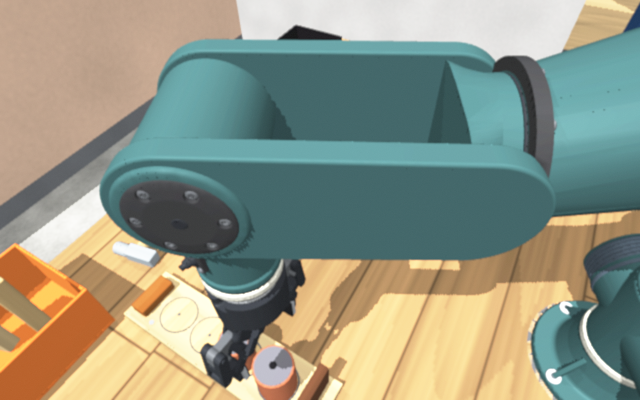

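Side view: drum_60 stands in circle 1 by the end stop at (273,372). It measures (426.5,281), within about 1 mm. Drum_36 has not moved, so it is next.

Emit:
servo_tool --motion "85 1 -25 0 0 0 0; 85 2 -65 0 0 0 0; 85 4 -110 0 0 0 0; 85 6 -160 0 0 0 0; 85 8 -210 0 0 0 0; 85 10 -260 0 0 0 0; 85 12 -310 0 0 0 0; 85 13 -360 0 0 0 0; 85 15 -410 0 0 0 0; 85 16 -450 0 0 0 0; 85 17 -475 0 0 0 0; 85 17.5 -486 0 0 0 0; 85 17.5 -486 -20 0 0 0; 85 17.5 -486 -50 0 0 0; 85 17.5 -486 -50 0 0 0; 85 17.5 -486 -50 0 0 0"

```text
t: 18.48
tool_pos: [0.4453, -0.2044, 0.1184]
tool_rot: [0.0, 0.023, 1.0, 0.0]
wrist_force: [0.4, -0.9, 0.2]
opening: 0.0851
grip_force: 0.0
```

Emit:
servo_tool --motion "85 0 -0.5 -25 0 0 0; 85 0 -0.5 -50 0 0 0; 85 0 -0.5 -70 0 0 0; 85 0 -0.5 -83 0 0 0; 85 0 -0.5 -90 0 0 0; 85 0 -0.5 -90 0 0 0; 28 0 -0.5 -90 0 0 0; 28 0 -0.5 -90 0 0 0; 28 0 -0.5 -90 0 0 0; 28 0 -0.5 -90 0 0 0; 28 0 -0.5 -90 0 0 0; 28 0 -0.5 -90 0 0 0; 28 0 -0.5 -90 0 0 0; 28 0 -0.5 -90 0 0 0"

```text
t: 20.23
tool_pos: [0.4455, -0.2055, 0.0285]
tool_rot: [0.001, 0.023, 1.0, -0.0]
wrist_force: [0.3, 0.1, 6.1]
opening: 0.0348
grip_force: 59.6
```

Emit:
servo_tool --motion "28 0 0 20 0 0 0; 28 0 0 50 0 0 0; 28 0 0 80 0 0 0; 28 3 10 105 0 0 0; 28 10 40 110 0 0 0; 28 20 80 110 0 0 0; 28 31 120 110 0 0 0; 28 41 160 110 0 0 0; 28 51 200 110 0 0 0; 28 61 240 110 0 0 0; 28 71 280 110 0 0 0; 28 82 320 110 0 0 0; 28 92 360 110 0 0 0; 28 102 400 110 0 0 0; 28 112 440 110 0 0 0; 28 119 467 110 0 0 0; 28 122.5 480.5 110 0 0 0; 28 122.5 480.5 110 0 0 0; 28 122.5 480.5 110 0 0 0"

```text
t: 22.6
tool_pos: [0.5673, 0.2741, 0.1375]
tool_rot: [-0.0, 0.023, 1.0, -0.0]
wrist_force: [0.1, -0.4, -0.9]
opening: 0.035
grip_force: 59.9
```

Emit:
servo_tool --motion "28 0 0.5 -20 0 0 0; 28 0 0.5 -45 0 0 0; 28 0 0.5 -65 0 0 0; 28 0 0.5 -80 0 0 0; 28 0 0.5 -87 0 0 0; 28 0 0.5 -90 0 0 0; 28 0 0.5 -91.5 0 0 0; 28 0 0.5 -92 0 0 0; 28 0 0.5 -92 0 0 0; 45 0 0.5 -92 0 0 0; 60 0 0.5 -92 0 0 0; 85 0 0.5 -92 0 0 0; 85 0 0.5 -92 0 0 0; 85 0 0.5 -92 0 0 0; 85 0 0.5 -75 0 0 0; 85 0 0.5 -50 0 0 0; 85 0 0.5 -10 0 0 0; 85 0 0.5 20 0 0 0; 85 0 0.5 30 0 0 0; 85 0 0.5 30 0 0 0"

```text
t: 25.1
tool_pos: [0.5678, 0.2759, 0.1689]
tool_rot: [0.001, 0.023, 1.0, 0.0]
wrist_force: [-0.4, 0.7, -0.8]
opening: 0.0852
grip_force: 0.0
```

Emit:
servo_tool --motion "85 -5 -25 0 0 0 0; 85 -14 -70 0 0 0 0; 85 -24 -120 0 0 0 0; 85 -33 -170 0 0 0 0; 85 -43 -220 0 0 0 0; 85 -53 -270 0 0 0 0; 85 -63 -320 0 0 0 0; 85 -73 -370 0 0 0 0; 85 -82 -420 0 0 0 0; 85 -92 -470 0 0 0 0; 85 -102 -520 0 0 0 0; 85 -112 -570 0 0 0 0; 85 -118 -602 0 0 0 0; 85 -120 -613 0 0 0 0; 85 -120 -613 0 0 0 0; 85 -120 -613 -20 0 0 0; 85 -120 -613 -50 0 0 0; 85 -120 -613 -50 0 0 0; 85 -120 -613 -50 0 0 0"

```text
t: 27.48
tool_pos: [0.4482, -0.3365, 0.1188]
tool_rot: [0.0, 0.022, 1.0, -0.0]
wrist_force: [0.9, 0.4, 0.2]
opening: 0.0851
grip_force: 0.0
```

```bash
python3 - <<'E'
from cell import manip, vision
from h import *
c=vision.camera("side");cv2.imwrite("pics/side3.png",c["pixels"][:,:,::-1])
for p in((.4275,.281,.094),(.4975,.2785,.094),(.5677,.2753,.094)):
        a=dark(c,dark(c,proj(c,p),4),3);print(a.round(1),ray(c,a,p[2]).round(4))
E
```

```text
[272.4 364.9] [0.4284 0.2817 0.094 ]
[233.2 339.2] [0.4985 0.2792 0.094 ]
[196.9 315.1] [0.5696 0.2763 0.094 ]
```

View pics/side3.png

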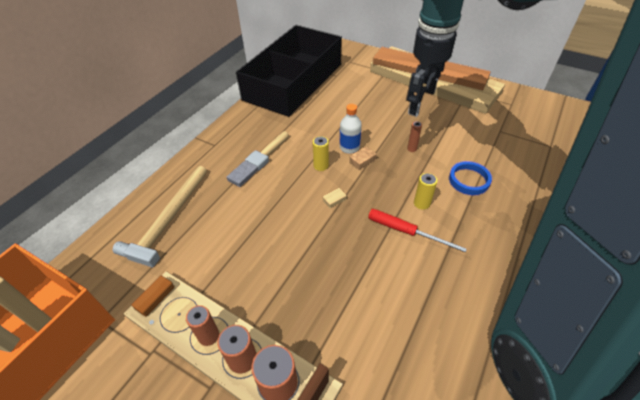

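Side view: the three drums stand in order, each on its circle, bores at (197,315), (233,339) and (272,365). All are within about 1.5 mm. The bottle is undisturbed at (350,130), and the gripper is above drum_24.

Emit:
servo_tool --motion "85 0 -1 -25 0 0 0; 85 0 -1 -50 0 0 0; 85 0 -1 -70 0 0 0; 85 0 -1 -83 0 0 0; 85 0 -1 -90 0 0 0; 85 0 -1 -90 0 0 0; 16 0 -1 -90 0 0 0; 16 0 -1 -90 0 0 0; 16 0 -1 -90 0 0 0; 16 0 -1 -90 0 0 0; 16 0 -1 -90 0 0 0; 16 0 -1 -90 0 0 0; 16 0 -1 -90 0 0 0; 16 0 -1 -90 0 0 0; 16 0 -1 -90 0 0 0"

```text
t: 29.4
tool_pos: [0.4477, -0.3384, 0.0282]
tool_rot: [0.0, 0.023, 1.0, -0.0]
wrist_force: [-0.2, -0.2, 4.0]
opening: 0.0226
grip_force: 58.7
```

Emit:
servo_tool --motion "16 0 0 20 0 0 0; 16 0 0 50 0 0 0; 16 0 0 80 0 0 0; 16 2 10 105 0 0 0; 16 7 40 110 0 0 0; 16 15 80 110 0 0 0; 16 25 125 110 0 0 0; 16 40 175 110 0 0 0; 16 55 225 110 0 0 0; 16 75 275 110 0 0 0; 16 95 325 110 0 0 0; 16 115 375 110 0 0 0; 16 135 425 110 0 0 0; 16 155 475 110 0 0 0; 16 170 525 110 0 0 0; 16 182 570 110 0 0 0; 16 188 600 110 0 0 0; 16 190 609.5 110 0 0 0; 16 190 609.5 110 0 0 0; 16 190 609.5 110 0 0 0"

```text
t: 31.9
tool_pos: [0.6375, 0.2698, 0.1377]
tool_rot: [-0.0, 0.024, 1.0, -0.0]
wrist_force: [-0.3, 0.0, -0.7]
opening: 0.023
grip_force: 58.8
```

Emit:
servo_tool --motion "16 0 0.5 -20 0 0 0; 16 0 0.5 -45 0 0 0; 16 0 0.5 -65 0 0 0; 16 0 0.5 -80 0 0 0; 16 0 0.5 -87 0 0 0; 16 0 0.5 -90 0 0 0; 16 0 0.5 -91.5 0 0 0; 16 0 0.5 -92 0 0 0; 16 0 0.5 -92 0 0 0; 35 0 0.5 -92 0 0 0; 55 0 0.5 -92 0 0 0; 85 0 0.5 -92 0 0 0; 85 0 0.5 -92 0 0 0; 85 0 0.5 -92 0 0 0; 85 0 0.5 -75 0 0 0; 85 0 0.5 -50 0 0 0; 85 0 0.5 -10 0 0 0; 85 0 0.5 20 0 0 0; 85 0 0.5 30 0 0 0; 85 0 0.5 30 0 0 0"

```text
t: 34.4
tool_pos: [0.6378, 0.2719, 0.1689]
tool_rot: [0.001, 0.023, 1.0, 0.0]
wrist_force: [-0.3, -0.4, 0.2]
opening: 0.0846
grip_force: 0.0
```

Emit:
servo_tool --motion "85 -10 -30 10 0 0 0; 85 -25 -75 20 0 0 0; 85 -40 -125 30 0 0 0; 85 -55 -175 30 0 0 0; 85 -70 -225 30 0 0 0; 85 -80 -270 30 0 0 0; 85 -90 -290 30 0 0 0; 85 -90 -300 30 0 0 0; 85 -90 -300 30 0 0 0; 85 -90 -300 30 0 0 0"

```text
t: 35.65
tool_pos: [0.5477, -0.0273, 0.1973]
tool_rot: [-0.0, 0.022, 1.0, 0.0]
wrist_force: [0.4, 0.9, -0.1]
opening: 0.0849
grip_force: 0.0
```

```bash
python3 - <<'E'
from cell import manip, vision
from h import *
ims=[]
for n in("scene","side"):
    c=vision.camera(n);ims.append(c["pixels"][:,:,::-1])
    for p in((.4275,.281,.094),(.4975,.2785,.094),(.5677,.2753,.094),(.638,.272,.094)):
        a=dark(c,dark(c,proj(c,p),4),3);print(n,a.round(1),ray(c,a,p[2]).round(4))
cv2.imwrite("pics/fin.png",np.vstack([ims[0][60:260,200:600],ims[1][200:400,0:400]]))
E
```

```text
scene [417.6 109.4] [0.4253 0.2831 0.094 ]
scene [435. 127.] [0.4957 0.2807 0.094 ]
scene [453.7 146.3] [0.5669 0.2777 0.094 ]
scene [473.  167.2] [0.6373 0.2726 0.094 ]
side [272.6 364.9] [0.4282 0.2816 0.094 ]
side [233.2 339.2] [0.4985 0.2793 0.094 ]
side [196.9 315.1] [0.5697 0.2763 0.094 ]
side [164.5 292.4] [0.6401 0.2719 0.094 ]
```

View pics/fin.png

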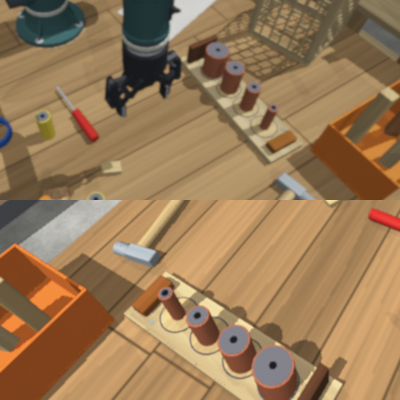

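The final pictures show all four drums upright on their circles, from thickest at the dark stop to thinnest at the amber block. Their bores in the side view are at (273,365), (233,339), (197,315) and (164,292), each within about 2 mm of its mark. The gripper is clear, so I hand in.

```bash
python3 -c "
from cell import manip;print(manip.close_job())"
```

```text
the job is handed in; nothing more can be done
None
```

The four drums stand upright on their own circles, thickest next to the end stop and thinnest at the far end, each within about 2 mm of centre by the cameras; I never touched the glue bottle, and I handed the job in at about 36 s.

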